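# Load the blank in the die and knock the locking peg home

## Robot

A 6-joint arm with a two-finger parallel gripper is mounted at the origin on the work surface. World frame = base frame: x ahead of the robot, y to its left, z up, the work surface at z = 0. Lengths are in m, angles in rad, forces in N, time in s.
With the tool pointing down it reaches from about 0.35 to 0.975 m from the base axis. Payload 17.4 kg.
Tool frame: the origin (TCP) lies between the finger pads; the fingertips stand 14 mm ahead of it and the grasp point (between the pads) lies 5 mm behind it; z points along the fingers, y is the line along which they close (so a half turn about z gives the same grasp; the last joint's range is limited). The gripper opens to 85 mm and grips with 20 to 120 N. Pads are 22 mm wide; open, the fingers measure 114 mm over their backs; the gripper's body (76 mm by 85 mm) begins 54 mm behind the grasp point. The pads swing forward as they close: fully open they stand 13 mm farther back than shut.
Start: joints at [-1.255, 0.116, 1.442, -0, 1.584, -0.038], TCP at [0.234, -0.633, 0.245] pointing down, gripper open.
Joint ranges: [-2.83, 2.83], [-0.83, 2.19], [0.07, 2.5], [-1.14, 4.28], [0.01, 3], [-2.97, 2.97]. Speed limits (rad/s): [1.89, 1.89, 2.22, 3.14, 3.14, 3.14].

## Interface

Orientations are given as a rotation vector (axis times angle).
In Python, from rig import manip gives the robot as it stands. The module is installed in compiled form; this text tells all that it offers.
- The arm moves only by the tool apply_moves, never from a script. Its argument "targets" is a list of rows, each an object with "delta_pos": the shift along the tool's x, y, z in cm, a list of three; "twist": the turn, a rotation vector about the tool's x, y, z in degrees, a list of three; "gripper": the opening, from 0 (shut) to 1 (fully open). A call has 1 to 20 rows; each row shifts and turns the commanded pose from where the row before left it, along the tool's axes as they then stand; what a row does not reach is not made up. A row lasts 1/10 s, in which the tool goes at most 50 mm and 8.59 degrees, less where a joint would pass 70% of its speed; a pose out of reach is approached as far as the arm can. A call with a gripper value outside its range is refused whole. The fingers move at their own pace and stop on an object; "squeeze" is the grip in N (left out, the last holds). Time passes only in rows, so rows that do not move let the fingers close. It gives the time, the measured TCP pose, the force, the opening and the grip force at its end, in the units of the state.
- manip.read_state(): the state, without advancing time (a new reading comes with each control period).
- manip.read_camera(name): name is "side" or "top"; returns the picture (420x560x3 uint8, blue, green, red); there is no depth.
- manip.camera_model(name): a dict with "K" (3x3 intrinsics, pixels), "R" (3x3) and "t" (3): a world point X has camera coordinates R X + t. Camera axes: x right, y down, z forward; pixel columns grow to the right and rows downward; lengths in m; the calibration is good to about 2 mm. A picture is of the moment at which its call begins. camera_model takes no time and is no camera call.
- manip.job_done(): hands the job in; it is judged then, once.
Trained networks look in the newest picture that a camera, given by its name, has taken for a name from the list of things; names that differ only in an ending like _2 or _b are one class to them, and where a whole thing is asked for, a point or a joint stands for the part that bears it (a point fixed in the world has none). Each returns a list of dicts, best first, with "confidence" (0 to 1); they miss things now and then, are a little off and sometimes report something else, mostly with a low value. They report only what shows in the picture. A call takes as long as a camera call.
- manip.look_for(camera, target): "location" ([column, row] in pixels, amid what is visible of it).
The state is a dict: "time": time; "joints": joint angles; "qd": joint speeds; "tau": joint torques, N m; "tcp_pos": TCP position; "tool_rot": TCP orientation; "force": force on the tool from outside, world axes, zero at the start; "wrist_torque": the same for the moment, N m; "opening": opening from 0.0 (shut) to 1.0 (fully open); "grip_force": force on a finger pad.
Only numpy, scipy, OpenCV 4.12 (cv2) and the standard library are available. Lean on these libraries where they do the work, as an engineer would, in place of code of your own. Each camera call takes 0.05 s, during which the arm holds its last target. There are 200 camera calls.

## Task

Lay the aluminium blank whose outline matches the die's cavity flat and fully home in that cavity, while the locking peg is still up. Then hold the mallet and drive the peg fully down with it, not with the fingers, and put the mallet back down on the bench clear of the die. Leave the other blanks and everything else where they are.

Things in the scene. Friction and masses are not known exactly. Their poses are not given: they have to be found in the camera images.
- die: dark steel die block, 220 x 110 x 30 mm (local x, y, z), fixed to the bench; origin at the centre of its underside, z up. In its top a rectangular cavity 114 x 60 mm (long side along local x), 8 mm deep with a 2 mm chamfer, centred at local x = -30 mm, y = 0. The wooden locking peg stands at local x = +65 mm, y = 0.
- die_floor (a point): centre of the cavity's floor, 22 mm above the bench, 8 mm below the die's top face; axes as the die's
- peg (a joint): travel of the pale wooden locking peg in m: 0 fully up, 0.030 fully down (shoulder of its head on the die); it goes straight down, is stiff (about 7 N) and stays where it is left; it starts up, within 6 mm of 0
- peg_top (a point): centre of the top of the peg's round head (head 44 mm wide, 21 mm tall; flat top 36 mm wide), 82 mm above the bench when fully up, 52 mm when fully down
- blank_oblong: rectangular aluminium blank, 110 x 56 x 25 mm (local x, y, z), lying flat on the bench; origin at the centre of its underside. Seated, it stands 17 mm proud of the die
- blank_round: round aluminium blank, 68 mm across, 25 mm thick; origin at the centre of its underside; not for this die, leave it
- blank_square: square aluminium blank, 68 x 68 x 25 mm; origin at the centre of its underside; not for this die, leave it
- mallet: wooden mallet standing on its striking face: dark head 54 x 54 mm, 84 mm tall; pale level handle 24 mm wide and 30 mm tall, its axis 46 mm above the face, running along local -x from 27 to 197 mm from the head's centre. Origin at the centre of the striking face (underside of the head), z up; about 0.4 kg, centre of mass about 12 mm from the head's centre towards the handle
- screwdriver: screwdriver lying on the bench, a bystander
- tin: steel tin, 84 mm wide, 100 mm tall, a bystander
- jar: glass jar, 68 mm wide, 90 mm tall, a bystander

How it is judged:
By the outcome, as a careful person would: the job done as asked, in the order asked, and still so for the second after the job is handed in, with the robot touching nothing.
It also fails if it takes over 69 s, if anything falls off the work surface, if the arm or the gripper's body presses on something with over 40 N, if the wrist force passes 120 N, or if a joint passes its speed limit or range.

## Working session

There is one attempt and no reset: what is moved stays moved. The work goes in short steps, Python scripts to look and compute and a tool call to move; the robot and the scene stay as the last step left them, time stands still between calls to the robot, and variables do not carry over. Pictures are saved under pics/ and viewed, at most 10 in all, crops included, and the job is handed in when it is done.

Besides the shell and the picture viewer there is one more tool, called after "Emit:" as a command line: name --argument value ..., lists and objects as JSON in quotes. apply_moves: Moves the arm, as the interface text tells. Its arguments: {"type":"object","properties":{"targets":{"type":"array","items":{"type":"object","properties":{"delta_pos":{"type":"array","items":{"type":"number"}},"twist":{"type":"array","items":{"type":"number"}},"gripper":{"type":"number"}}}},"squeeze":{"type":"number"}},"required":["targets"]}

```bash
mkdir -p pics; python3 - <<'E'
from rig import manip
import cv2
for c in ["top","side"]:
    cv2.imwrite(f"pics/{c}0.png",manip.read_camera(c))
    m=manip.camera_model(c);print(c,m)
for n in ["die","peg","blank_oblong","mallet"]:
    print(n,manip.look_for("top",n)[:3],manip.look_for("side",n)[:2])
print(manip.read_state())
E
```

```text
top {'K': array([[473.20034062,   0.        , 280.03221295],
       [  0.        , 473.20034062, 206.32455164],
       [  0.        ,   0.        ,   1.        ]]), 'R': array([[ 0.07328546, -0.99730817,  0.00237693],
       [-0.9738323 , -0.07207407, -0.2155365 ],
       [ 0.21512763,  0.01348096, -0.97649289]]), 't': array([-0.02582874,  0.58203537,  1.24343081])}
side {'K': array([[393.51115923,   0.        , 282.39617595],
       [  0.        , 393.51115923, 208.02857298],
       [  0.        ,   0.        ,   1.        ]]), 'R': array([[-0.99896384, -0.04437783,  0.01009242],
       [-0.03261352,  0.54337067, -0.83885915],
       [ 0.03174282, -0.83831911, -0.54425497]]), 't': array([0.58023673, 0.07913564, 0.95526575])}
die [{'location': [267.3, 228.9], 'confidence': 0.96}] [{'location': [307.1, 244.9], 'confidence': 0.73}]
peg [{'location': [270.3, 206.8], 'confidence': 0.74}] [{'location': [279.9, 225.1], 'confidence': 0.58}]
blank_oblong [{'location': [389.0, 215.1], 'confidence': 0.87}] [{'location': [284.8, 173.0], 'confidence': 0.86}]
mallet [{'location': [175.0, 222.0], 
[... 163 characters left out ...]
: 0.71}]
{'time': 0.5, 'joints': array([-1.25477643e+00,  1.16033803e-01,  1.44163289e+00,  1.77760659e-05,
        1.58400280e+00, -3.77873133e-02]), 'qd': array([-2.58642364e-04, -4.40311520e-04, -2.51978603e-05,  2.45228130e-04,
        3.30177234e-04,  1.14035021e-03]), 'tau': array([-9.11313036e-04, -7.31146646e+01, -6.32221127e+01, -1.33517019e-04,
        8.71711927e-04,  5.04708441e-05]), 'tcp_pos': array([ 0.23387179, -0.63318657,  0.2452599 ]), 'tool_rot': array([-3.09248542e+00, -5.52851400e-01, -1.09117425e-05]), 'force': array([-0.15188981,  0.23368465,  0.90106346]), 'wrist_torque': array([-0.02497421, -0.02217802,  0.02364008]), 'grip_force': 0.0, 'opening': 1.002689813444951}
```

View pics/top0.png

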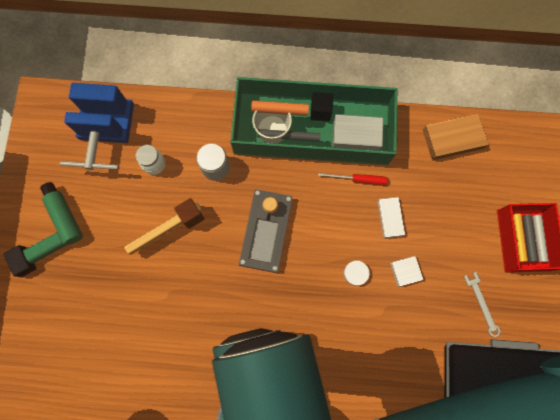

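View pics/side0.png

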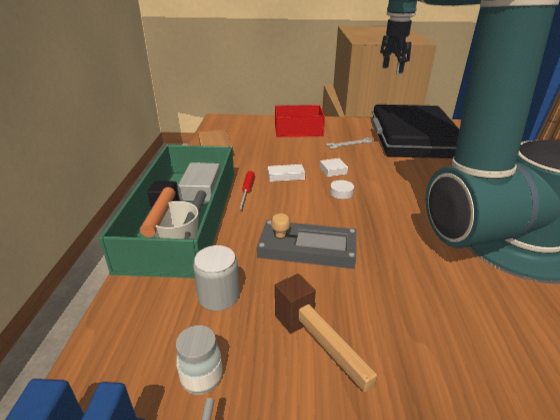

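The top view shows the die at about (267,229) with its peg up at (270,205). The oblong blank is at (391,217), and the mallet head is at (189,214) with its handle running to (128,249). I'll fit the models to the silhouettes in both views.

```bash
cat > fit.py <<'E'
import numpy as np, cv2
from scipy.optimize import minimize
from rig import manip
M={c:manip.camera_model(c) for c in ("top","side")}
def proj(c,X):
    m=M[c]; p=(np.atleast_2d(X)@m["R"].T+m["t"])@m["K"].T
    return p[:,:2]/p[:,2:]
def ray(c,uv,z):
    m=M[c]; C=-m["R"].T@m["t"]; d=m["R"].T@np.linalg.inv(m["K"])@[uv[0],uv[1],1]
    return C+d*(z-C[2])/d[2]
def box(x0,x1,y0,y1,z0,z1):
    return np.array([[x,y,z] for x in(x0,x1) for y in(y0,y1) for z in(z0,z1)])
S=4
def place(p,V):
    c,s=np.cos(p[2]),np.sin(p[2]); z=p[3] if len(p)>3 else 0
    return V@np.array([[c,s,0],[-s,c,0],[0,0,1]])+[p[0],p[1],z]
def render(c,boxes,p,shape):
    im=np.zeros((shape[0]*S,shape[1]*S),np.uint8)
    for V in boxes:
        q=(proj(c,place(p,V))+.5)*S-.5
        h=cv2.convexHull(q.astype(np.float32)); cv2.fillConvexPoly(im,np.round(h*16).astype(np.int32),255,cv2.LINE_8,4)
    return cv2.resize(im,shape[::-1],interpolation=cv2.INTER_AREA)/255.
def fit(masks,boxes,p0):
    def cost(p): 
        return sum(np.abs(render(c,boxes,p,m.shape)-m).sum()/m.sum() for c,m in masks.items())
    best=None
    for dy in (-.15,0,.15):
        q=np.array(p0,float); q[2]+=dy
        sx=np.vstack([q,q+[.012,0,0],q+[0,.012,0],q+[0,0,.15]])
        r=minimize(cost,q,method="Nelder-Mead",options=dict(initial_simplex=sx,xatol=1e-4,fatol=1e-4))
        if best is None or r.fun<best.fun: best=r
    return best.x,best.fun
def mask(im,seed,r,cond):
    h=cv2.cvtColor(im,cv2.COLOR_BGR2HSV).astype(int); m=cond(h[...,0],h[...,1],h[...,2]).astype(np.uint8)
    z=np.zeros_like(m); cv2.circle(z,tuple(int(round(v)) for v in seed),r,1,-1); m&=z
    m=cv2.morphologyEx(m,cv2.MORPH_OPEN,np.ones((2,2),np.uint8))
    n,l,s,_=cv2.connectedComponentsWithStats(m); k=1+np.argmax(s[1:,4]); m=(l==k).astype(np.uint8)
    cs,_=cv2.findContours(m,cv2.RETR_EXTERNAL,cv2.CHAIN_APPROX_NONE); cv2.drawContours(m,cs,-1,1,-1)
    return m.astype(float)
E
cat > f1.py <<'E'
from fit import *
I={c:cv2.imread(f"pics/{c}0.png") for c in M}
def go(name,seeds,rs,cond,boxes,p0):
    ms={c:mask(I[c],seeds[c],rs[c],cond) for c in seeds}
    for cs in (list(ms),)+tuple([c] for c in ms):
        p,f=fit({c:ms[c] for c in cs},boxes,p0); print(name,cs,np.round(p,4),round(f,3))
        if len(cs)==2 or len(ms)==1:
            for c in ms:
                k,_=cv2.findContours((render(c,boxes,p,ms[c].shape)>.5).astype(np.uint8),0,1); cv2.drawContours(O[c],k,-1,(255,0,255),1)
    for c in ms:
        O[c][...,1]=np.where(ms[c]>0,255*.4+O[c][...,1]*.6,O[c][...,1])
O={c:I[c].copy() for c in M}
b=ray("top",(391,217),.025); d=ray("top",(267,231),.03); m=ray("top",(189,214),.084); me=ray("top",(128,249),.06)
print(b,d,m,me)
pg=ray("top",(270,205),.08); yd=np.arctan2(*(pg-d)[1::-1])
go("blank",{"top":(391,217),"side":(286,173)},{"top":30,"side":26},lambda h,s,v:(s<70)&(v>110),[box(-.055,.055,-.028,.028,0,.025)],[b[0],b[1],0.1])
peg=np.array([[.065+.022*np.cos(a),.022*np.sin(a),z] for a in np.linspace(0,6.28,24) for z in(.058,.076)]+[[.065+.018*np.cos(a),.018*np.sin(a),.079] for a in np.linspace(0,6.28,24)])
go("die",{"top":(267,231),"side":(308,244)},{"top":52,"side":58},lambda h,s,v:(s<100)|((h>8)&(v>175)&(s<190)&False),[box(-.11,.11,-.055,.055,0,.03)],[d[0],d[1],yd])
ym=np.arctan2(*(m-me)[1::-1])
go("mallet",{"top":(165,228),"side":(325,330)},{"top":60,"side":75},lambda h,s,v:((v<110)&(h<14)&(s>60)&(v<85))|((h>14)&(v>140)),[box(-.027,.027,-.027,.027,0,.084),box(-.197,-.027,-.012,.012,.031,.061)],[m[0],m[1],ym])
a=cv2.resize(O["top"][150:290,100:440],None,fx=2.3,fy=2.3,interpolation=1); c=cv2.resize(O["side"][140:400,200:420],None,fx=1,fy=1)
w=np.zeros((600,800,3),np.uint8); w[:a.shape[0],:a.shape[1]]=a; w[330:590,:220]=c
w[330:330+240,240:240+480]=cv2.resize(O["side"][150:270,220:380],(480,360))[:240] 
cv2.imwrite("pics/o1.png",w)
E
python3 f1.py
```

```text
[ 0.58315697 -0.29817755  0.025     ] [0.51643067 0.04873644 0.03      ] [0.53844029 0.2609194  0.084     ] [0.43442125 0.41979674 0.06      ]
blank ['top', 'side'] [ 0.582  -0.302   0.1777] 0.404
blank ['top'] [ 0.5831 -0.303   0.1911] 0.097
blank ['side'] [ 0.5807 -0.2889  0.1557] 0.072
die ['top', 'side'] [ 0.5174  0.0523 -0.1214] 0.262
die ['top'] [ 0.5185  0.0492 -0.1217] 0.05
die ['side'] [ 0.5174  0.0595 -0.1209] 0.112
mallet ['top', 'side'] [ 0.546   0.2698 -0.9551] 1.783
mallet ['top'] [ 0.5482  0.2692 -0.9259] 1.343
mallet ['side'] [ 0.546   0.2706 -0.9519] 0.437
```

View pics/o1.png

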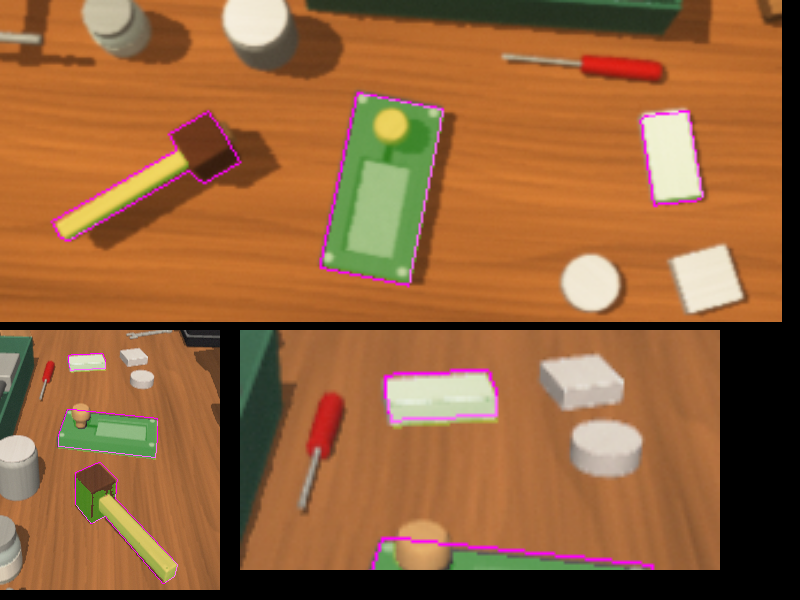

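The overlays fit, but the two cameras disagree by about 1 cm in y. I'll check the gripper's projection against the image.

```bash
python3 - <<'E'
from fit import *
from scipy.spatial.transform import Rotation as Ro
s=manip.read_state(); R=Ro.from_rotvec(s["tool_rot"]).as_matrix(); t=s["tcp_pos"]
P=[t+R@v for v in ([0,.0425,.001],[0,-.0425,.001],[0,0,0],[0,.0,-.059])]
q=proj("side",P);print(R.round(3),q)
I=cv2.imread("pics/side0.png"); c=I[0:100,340:460]; c=cv2.resize(c,None,fx=5,fy=5,interpolation=cv2.INTER_CUBIC)
for u in q: cv2.drawMarker(c,tuple(int(v) for v in ((u-[340,0])+.5)*5),(0,0,255),0,14,1)
cv2.imwrite("pics/g0.png",c)
E
```

```text
[[ 0.938  0.346 -0.   ]
 [ 0.346 -0.938  0.   ]
 [ 0.    -0.    -1.   ]] [[385.1813321   67.04644751]
 [398.10955688  72.97779792]
 [391.53099575  69.64026455]
 [394.34612724  51.62687485]]
```

View pics/g0.png

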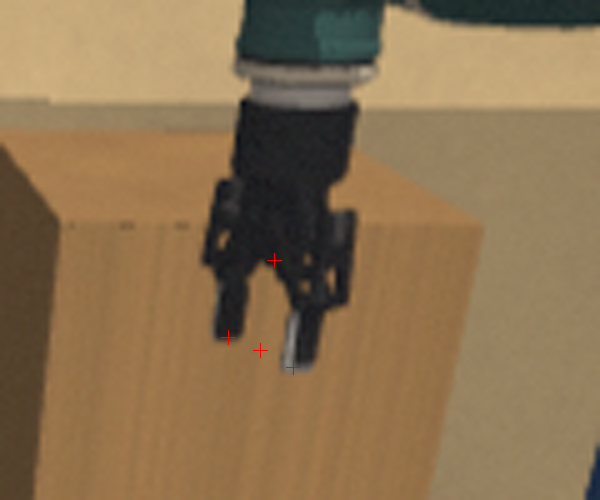

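The fingertips at about px (386,68) and (399,74) agree with the projection to within 1 px. Next I'll go above the blank and compare in both views.

Emit:
apply_moves --targets '[{"delta_pos": [2.95,-1.27,0.83]},{"delta_pos": [2.95,-1.27,0.83]},{"delta_pos": [2.95,-1.27,0.83]},{"delta_pos": [2.95,-1.27,0.83]},{"delta_pos": [2.95,-1.27,0.83]},{"delta_pos": [2.95,-1.27,0.83]},{"delta_pos": [2.95,-1.27,0.83]},{"delta_pos": [2.95,-1.27,0.83]},{"delta_pos": [2.95,-1.27,0.83]},{"delta_pos": [2.95,-1.27,0.83]},{"delta_pos": [2.95,-1.27,0.83]},{"delta_pos": [2.95,-1.27,0.83]},{"delta_pos": [2.95,-1.27,0.83]},{"delta_pos": [2.95,-1.27,0.83]},{"delta_pos": [2.95,-1.27,0.83]},{"twist": [0,0,5]},{"twist": [0,0,5]},{"delta_pos": [0,0,2]},{"delta_pos": [0,0,2]},{"delta_pos": [0,0,0]}]'

```text
validation failed for argument at $.ta...
```

```bash
cat > tips.py <<'E'
from fit import *
import sys
from scipy.spatial.transform import Rotation as Ro
def tips(tag,size=70,fx=5.5):
    s=manip.read_state(); R=Ro.from_rotvec(s["tool_rot"]).as_matrix(); t=s["tcp_pos"]
    g=.0425*s["opening"]
    P=[t+R@v for v in ([0,g,.001],[0,-g,.001],[0,0,-.064])]
    out=[]
    for c in M:
        I=manip.read_camera(c); cv2.imwrite(f"pics/{c}{tag}.png",I); q=proj(c,P); o=np.round(q[:2].mean(0)).astype(int)-size//2
        w=cv2.resize(I[o[1]:o[1]+size,o[0]:o[0]+size],None,fx=fx,fy=fx,interpolation=cv2.INTER_CUBIC)
        for u in q: cv2.drawMarker(w,tuple(int(v) for v in (u-o+.5)*fx),(0,0,255),0,12,1)
        out.append(w); print(c,"crop origin",o,q.round(1).tolist())
    cv2.imwrite(f"pics/t{tag}.png",np.hstack(out))
    print(t.round(4),R.round(3).tolist(),s["time"],s["opening"])
tips(sys.argv[1])
E
python3 tips.py 1
```

```text
top crop origin [527 328] [[579.6, 357.7], [544.0, 368.9], [580.1, 366.7]]
side crop origin [357  35] [[385.2, 67.0], [398.1, 73.0], [394.6, 50.1]]
[ 0.2339 -0.6332  0.2453] [[0.938, 0.346, -0.0], [0.346, -0.938, 0.0], [0.0, -0.0, -1.0]] 0.5 1.002689813444951
```

View pics/t1.png

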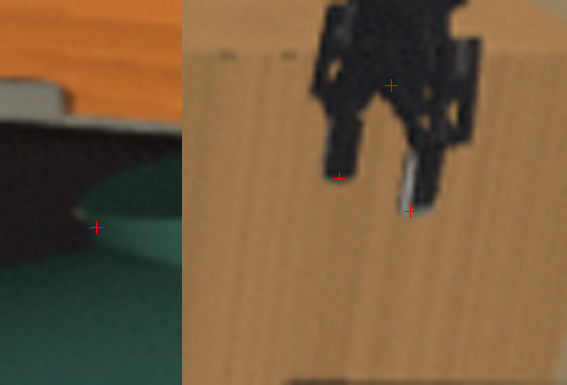

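The move was refused because every row needs all the fields, so the picture shows the start pose again, with the tips at side px (385,67) and (399,74). I'll resend it with complete rows.

Emit:
apply_moves --targets '[{"delta_pos": [2.95,-1.27,0.83],"twist": [0,0,0],"gripper": 1},{"delta_pos": [2.95,-1.27,0.83],"twist": [0,0,0],"gripper": 1},{"delta_pos": [2.95,-1.27,0.83],"twist": [0,0,0],"gripper": 1},{"delta_pos": [2.95,-1.27,0.83],"twist": [0,0,0],"gripper": 1},{"delta_pos": [2.95,-1.27,0.83],"twist": [0,0,0],"gripper": 1},{"delta_pos": [2.95,-1.27,0.83],"twist": [0,0,0],"gripper": 1},{"delta_pos": [2.95,-1.27,0.83],"twist": [0,0,0],"gripper": 1},{"delta_pos": [2.95,-1.27,0.83],"twist": [0,0,0],"gripper": 1},{"delta_pos": [2.95,-1.27,0.83],"twist": [0,0,0],"gripper": 1},{"delta_pos": [2.95,-1.27,0.83],"twist": [0,0,0],"gripper": 1},{"delta_pos": [2.95,-1.27,0.83],"twist": [0,0,0],"gripper": 1},{"delta_pos": [2.95,-1.27,0.83],"twist": [0,0,0],"gripper": 1},{"delta_pos": [2.95,-1.27,0.83],"twist": [0,0,0],"gripper": 1},{"delta_pos": [2.95,-1.27,0.83],"twist": [0,0,0],"gripper": 1},{"delta_pos": [2.95,-1.27,0.83],"twist": [0,0,0],"gripper": 1},{"delta_pos": [0,0,0],"twist": [0,0,5],"gripper": 1},{"delta_pos": [0,0,0],"twist": [0,0,5],"gripper": 1},{"delta_pos": [0,0,2],"twist": [0,0,0],"gripper": 1},{"delta_pos": [0,0,2],"twist": [0,0,0],"gripper": 1},{"delta_pos": [0,0,0],"twist": [0,0,0],"gripper": 1}]' --squeeze 40

```text
time: 2.6
tcp_pos: [0.5819, -0.3005, 0.0781]
tool_rot: [-3.127, -0.281, 0.005]
force: [0.0, 0.7, -0.1]
opening: 0.999
grip_force: 0.0
```

```bash
python3 tips.py 2
```

```text
top crop origin [361 179] [[411.6, 212.2], [380.9, 215.4], [402.4, 208.7]]
side crop origin [252 117] [[284.8, 146.5], [288.8, 158.4], [287.0, 131.8]]
[ 0.5819 -0.3005  0.0781] [[0.984, 0.178, -0.003], [0.178, -0.984, 0.002], [-0.003, -0.003, -1.0]] 2.6 0.9985265400702382
```

View pics/t2.png

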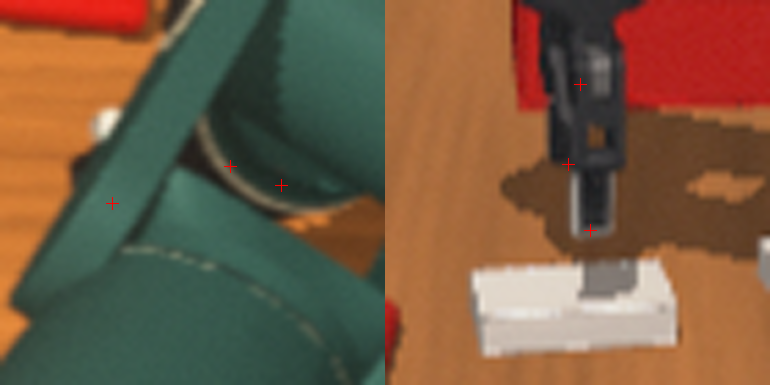

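In the side view the blank's top face is at px (356,170) directly below the fingers. The near fingertip is at (359,160), about 1 row below its prediction. The arm hides the blank in the top view. The opening leaves ±14 mm of room, so I'll descend and grasp.

Emit:
apply_moves --targets '[{"delta_pos": [0,0,1.5],"twist": [0,0,0],"gripper": 1},{"delta_pos": [0,0,1.5],"twist": [0,0,0],"gripper": 1},{"delta_pos": [0,0,1.5],"twist": [0,0,0],"gripper": 1},{"delta_pos": [0,0,1.3],"twist": [0,0,0],"gripper": 1},{"delta_pos": [0,0,0],"twist": [0,0,0],"gripper": 1},{"delta_pos": [0,0,0],"twist": [0,0,0],"gripper": 0.4},{"delta_pos": [0,0,0],"twist": [0,0,0],"gripper": 0.4},{"delta_pos": [0,0,0],"twist": [0,0,0],"gripper": 0.4},{"delta_pos": [0,0,0],"twist": [0,0,0],"gripper": 0.4},{"delta_pos": [0,0,0],"twist": [0,0,0],"gripper": 0.4},{"delta_pos": [0,0,0],"twist": [0,0,0],"gripper": 0.4}]' --squeeze 40

```text
time: 3.8
tcp_pos: [0.5834, -0.3014, 0.0239]
tool_rot: [3.128, 0.281, 0.002]
force: [-0.9, 0.7, 6.0]
opening: 0.641
grip_force: 44.3
```

Emit:
apply_moves --targets '[{"delta_pos": [0,0,-2],"twist": [0,0,0],"gripper": 0.4},{"delta_pos": [0,0,-3],"twist": [0,0,0],"gripper": 0.4},{"delta_pos": [0,0,-3],"twist": [0,0,0],"gripper": 0.4},{"delta_pos": [0,0,-3],"twist": [0,0,0],"gripper": 0.4},{"delta_pos": [-0.25,-3.06,0],"twist": [0,0,0],"gripper": 0.4},{"delta_pos": [-0.25,-3.06,0],"twist": [0,0,0],"gripper": 0.4},{"delta_pos": [-0.25,-3.06,0],"twist": [0,0,0],"gripper": 0.4},{"delta_pos": [-0.25,-3.06,0],"twist": [0,0,0],"gripper": 0.4},{"delta_pos": [-0.25,-3.06,0],"twist": [0,0,0],"gripper": 0.4},{"delta_pos": [-0.25,-3.06,0],"twist": [0,0,0],"gripper": 0.4},{"delta_pos": [-0.25,-3.06,0],"twist": [0,0,0],"gripper": 0.4},{"delta_pos": [-0.25,-3.06,0],"twist": [0,0,0],"gripper": 0.4},{"delta_pos": [-0.25,-3.06,0],"twist": [0,0,0],"gripper": 0.4},{"delta_pos": [-0.25,-3.06,0],"twist": [0,0,0],"gripper": 0.4},{"delta_pos": [-0.25,-3.06,0],"twist": [0,0,0],"gripper": 0.4},{"delta_pos": [-0.25,-3.06,0],"twist": [0,0,0],"gripper": 0.4},{"delta_pos": [0,0,0],"twist": [0,0,5.7],"gripper": 0.4},{"delta_pos": [0,0,0],"twist": [0,0,5.7],"gripper": 0.4},{"delta_pos": [0,0,0],"twist": [0,0,5.7],"gripper": 0.4},{"delta_pos": [0,0,0],"twist": [0,0,0],"gripper": 0.4}]' --squeeze 60

```text
time: 5.8
tcp_pos: [0.4877, 0.0548, 0.1325]
tool_rot: [3.136, -0.19, -0.001]
force: [-0.4, -0.2, -4.6]
opening: 0.635
grip_force: 68.4
```

```bash
sed -i 's/^tips(sys.argv\[1\])/tips(sys.argv[1],110,3.6)/' tips.py; python3 tips.py 3
```

```text
top crop origin [208 180] [[273.1, 237.3], [252.6, 233.3], [261.9, 231.2]]
side crop origin [270 145] [[325.7, 193.7], [323.8, 206.7], [326.9, 173.5]]
[0.4877 0.0548 0.1325] [[0.993, -0.12, -0.0], [-0.12, -0.993, -0.0], [-0.0, 0.0, -1.0]] 5.8 0.6348323255414409
```

View pics/t3.png

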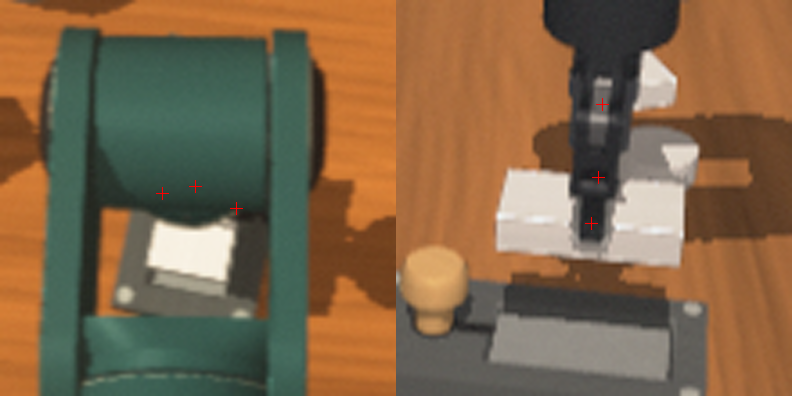

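In the side view the held blank is at about px (434,205) and the cavity below it at (429,240). The top view shows the near end of the blank around (261,248) over the die. I'll fit the held blank in each camera against the known TCP to get each camera's bias.

```bash
cat > f2.py <<'E'
from fit import *
B=[box(-.055,.055,-.028,.028,0,.025)]; z=.1086; tcp=np.array([.4877,.0548])
S_=cv2.imread("pics/side3.png"); T=cv2.imread("pics/top3.png")
def wm(im,x0,x1,y0,y1,vmin):
    h=cv2.cvtColor(im,cv2.COLOR_BGR2HSV).astype(int); m=((h[...,1]<70)&(h[...,2]>vmin)).astype(np.uint8)
    k=np.zeros_like(m); k[y0:y1,x0:x1]=1; return m*k,k
m,k=wm(S_,295,352,188,220,120)
n,l,s,_=cv2.connectedComponentsWithStats(m); big=np.isin(l,[i for i in range(1,n) if s[i,4]>30])
hull=cv2.convexHull(np.argwhere(big)[:,::-1].astype(np.int32)); ms=np.zeros_like(m); cv2.fillConvexPoly(ms,hull,1)
mt,kt=wm(T,246,276,241,264,150)
for v in(130,150,170):
    print("v",v)
    mt,kt=wm(T,246,276,241,257,v)
    def cost(p,w): 
        q=[*p,z]; c=0
        if "s" in w: c+=np.abs(render("side",B,q,ms.shape)-ms).sum()
        if "t" in w: c+=(np.abs(render("top",B,q,ms.shape)-mt)*kt).sum()
        return c
    for w in "s","t":
        q=np.array([*tcp,-.12]); r=minimize(cost,q,args=(w,),method="Nelder-Mead",options=dict(initial_simplex=np.vstack([q,q+[.01,0,0],q+[0,.01,0],q+[0,0,.1]]),xatol=1e-4,fatol=.01))
        print(w,r.x.round(4),r.fun,ms.sum(),mt.sum())
E
python3 f2.py
```

```text
v 130
s [ 0.4884  0.0564 -0.1001] 257.8 1468 338
t [ 0.488   0.0561 -0.0812] 40.56470588235294 1468 338
v 150
s [ 0.4884  0.0564 -0.1001] 257.8 1468 321
t [ 0.4873  0.0551 -0.1029] 50.32156862745098 1468 321
v 170
s [ 0.4884  0.0564 -0.1001] 257.8 1468 299
t [ 0.4926  0.0542 -0.1116] 49.33725490196079 1468 299
```

```bash
python3 - <<'E'
from fit import *
I=cv2.imread("pics/top0.png")
for v in (75,85,95,105):
    m=mask(I,(265,242),28,lambda h,s,V:(s<100)&(V>v))
    r=cv2.minAreaRect(np.argwhere(m>0)[:,::-1].astype(np.float32)); 
    p,f=fit({"top":m},[box(-.057,.057,-.03,.03,.022,.0221)],[.4887,.0528,-.12]); print(v,m.sum(),p.round(4),round(f,3))
for t,c in ((60,"top"),(80,"top"),(100,"top"),(120,"top")):
    m=mask(I,(267,231),52,lambda h,s,V:(s<t)); p,f=fit({"top":m},[box(-.11,.11,-.055,.055,0,.03)],[.5185,.0492,-.12]); print("die",t,p.round(4),round(f,3), (p[:2]-.03*np.array([np.cos(p[2]),np.sin(p[2])])).round(4))
q=manip.look_for("top","peg_top");print(q[:1])
m=mask(I,(270,205),12,lambda h,s,V:(h>8)&(V>150)&(s>100)); 
y,x=np.argwhere(m>0).mean(0);print("peg head",x,y,ray("top",(x,y),.075))
E
```

```text
75 1935.0 [ 0.4694  0.049  -0.0642] 0.541
85 1924.0 [ 0.4686  0.0495 -0.0608] 0.538
95 1890.0 [ 0.4685  0.0509 -0.0599] 0.53
105 856.0 [ 0.4874  0.0515 -0.1176] 0.042
die 60 [ 0.5206  0.0492 -0.0847] 0.464 [0.4907 0.0518]
die 80 [ 0.5193  0.0498 -0.1204] 0.073 [0.4895 0.0534]
die 100 [ 0.5192  0.0494 -0.1205] 0.051 [0.4894 0.053 ]
die 120 [ 0.5185  0.0492 -0.1218] 0.033 [0.4888 0.0529]
[]
peg head 270.2068965517241 204.7471264367816 [0.58225193 0.04404922 0.075     ]
```

Emit:
apply_moves --targets '[{"delta_pos": [0.03,0.25,1.5],"twist": [0,0,0],"gripper": 0.4},{"delta_pos": [0,0,2],"twist": [0,0,0],"gripper": 0.4},{"delta_pos": [0,0,2],"twist": [0,0,0],"gripper": 0.4},{"delta_pos": [0,0,1.5],"twist": [0,0,0],"gripper": 0.4},{"delta_pos": [0,0,0],"twist": [0,0,0],"gripper": 0.4},{"delta_pos": [0,0,0.4],"twist": [0,0,0],"gripper": 0.4},{"delta_pos": [0,0,0.3],"twist": [0,0,0],"gripper": 0.4},{"delta_pos": [0,0,0],"twist": [0,0,0],"gripper": 0.4}]'

```text
time: 6.75
tcp_pos: [0.4881, 0.0523, 0.056]
tool_rot: [-3.136, 0.187, -0.001]
force: [0.5, -0.6, -4.2]
opening: 0.637
grip_force: 68.4
```

```bash
python3 tips.py 4
```

```text
top crop origin [210 185] [[274.4, 241.5], [255.0, 237.7], [263.9, 235.9]]
side crop origin [267 173] [[323.2, 221.3], [321.3, 235.0], [324.2, 203.9]]
[0.4881 0.0523 0.056 ] [[0.993, -0.119, 0.0], [-0.119, -0.993, 0.0], [0.0, -0.0, -1.0]] 6.75 0.637401838494389
```

View pics/t4.png

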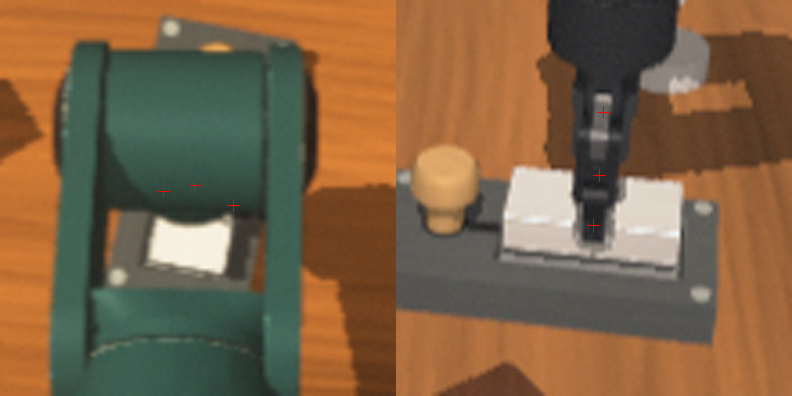

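The blank now sits over the cavity. In the side view it spans px (298–346), with an even gap along the rim, so I'll lower it gently.

Emit:
apply_moves --targets '[{"delta_pos": [0,0,0.2],"twist": [0,0,0],"gripper": 0.4},{"delta_pos": [0,0,0.2],"twist": [0,0,0],"gripper": 0.4},{"delta_pos": [0,0,0.2],"twist": [0,0,0],"gripper": 0.4},{"delta_pos": [0,0,0],"twist": [0,0,0],"gripper": 0.4}]'

```text
time: 7.25
tcp_pos: [0.4891, 0.0524, 0.0533]
tool_rot: [3.136, -0.187, 0.004]
force: [-16.1, 0.9, 36.2]
opening: 0.634
grip_force: 73.5
```

Contact came at the rim, and the tool is being pushed toward −x. I'll back off, shift −2.5 mm in x and retry.

Emit:
apply_moves --targets '[{"delta_pos": [0,0,-0.5],"twist": [0,0,0],"gripper": 0.4},{"delta_pos": [-0.25,0,0],"twist": [0,0,0],"gripper": 0.4},{"delta_pos": [0,0,0],"twist": [0,0,0],"gripper": 0.4},{"delta_pos": [0,0,0.2],"twist": [0,0,0],"gripper": 0.4},{"delta_pos": [0,0,0.2],"twist": [0,0,0],"gripper": 0.4},{"delta_pos": [0,0,0],"twist": [0,0,0],"gripper": 0.4}]'

```text
time: 7.85
tcp_pos: [0.4855, 0.0526, 0.0533]
tool_rot: [3.136, -0.187, -0.001]
force: [-24.8, 0.3, 39.7]
opening: 0.636
grip_force: 74.0
```

Emit:
apply_moves --targets '[{"delta_pos": [0,0,-0.5],"twist": [0,0,0],"gripper": 0.4},{"delta_pos": [0,0,-1],"twist": [0,0,0],"gripper": 0.4},{"delta_pos": [0,0,0],"twist": [0,0,0],"gripper": 0.4}]'

```text
time: 8.15
tcp_pos: [0.486, 0.0526, 0.0668]
tool_rot: [-3.136, 0.187, -0.002]
force: [0.2, 0.1, -4.2]
opening: 0.635
grip_force: 69.2
```

```bash
python3 - <<'E'
from fit import *
s=manip.read_state();print(s["tcp_pos"],s["force"],s["wrist_torque"])
I=manip.read_camera("side");cv2.imwrite("pics/side5.png",I);T=manip.read_camera("top");cv2.imwrite("pics/top5.png",T)
a=cv2.resize(I[185:265,265:365],None,fx=5,fy=5,interpolation=cv2.INTER_CUBIC)
b=cv2.resize(T[225:285,240:285],None,fx=6.5,fy=6.66,interpolation=cv2.INTER_CUBIC)
cv2.imwrite("pics/c5.png",np.hstack([a,b[:400]]))
E
```

```text
[0.48597226 0.05257069 0.06681096] [ 0.21711644  0.13590401 -4.20500487] [ 0.05690748  0.02207904 -0.01117019]
```

View pics/c5.png

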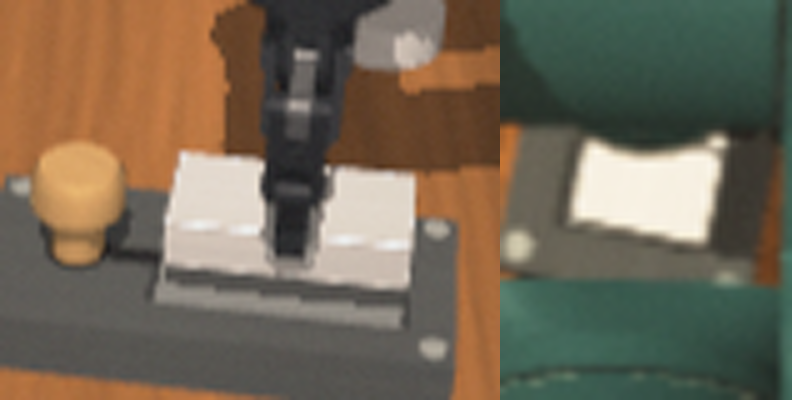

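In the side view the raised blank's front bottom edge is at px (298–347, 238–243), and the cavity's front rim is 6–7 px below it, which is more than its height alone explains. The top crop also shows the blank slightly to the right (−y) of the die's centre. I'll measure that.

```bash
cat > f3.py <<'E'
from fit import *
B=[box(-.055,.055,-.028,.028,0,.025)]; z=.0668-.0239; tcp=np.array([.486,.0526])
S_=cv2.imread("pics/side5.png"); T=cv2.imread("pics/top5.png")
h=cv2.cvtColor(S_,cv2.COLOR_BGR2HSV).astype(int)
for v in (135,150,165):
    m=((h[...,1]<70)&(h[...,2]>v)).astype(np.uint8); k=np.zeros_like(m); k[212:246,294:351]=1; m*=k
    n,l,s,_=cv2.connectedComponentsWithStats(m); big=np.isin(l,[i for i in range(1,n) if s[i,4]>60])
    ms=np.zeros_like(m); cv2.fillConvexPoly(ms,cv2.convexHull(np.argwhere(big)[:,::-1].astype(np.int32)),1)
    p,f=fit({"side":ms.astype(float)},[b+[0,0,z] for b in B],[*tcp,-.12]); print("side blank",v,p.round(4),round(f,3),ms.sum())
for r in (246,250,254):
    print(r,[int(x) for x in T[r,238:284].mean(1)])
I=cv2.imread("pics/top0.png")
for r in (246,250,254): print(r,[int(x) for x in I[r,238:284].mean(1)])
J=cv2.imread("pics/side0.png")
print([int(x) for x in J[215:275,322].mean(1)]); print([int(x) for x in S_[215:275,340].mean(1)],[int(x) for x in J[215:275,340].mean(1)])
print("pred side col~340 rows; rim outer front/floor front:")
d=np.array([.5187,.0493]);c,s=np.cos(-.121),np.sin(-.121)
def D(x,y,z): return [d[0]+c*x-s*y,d[1]+s*x+c*y,z]
for y,zz in ((-.055,.03),(-.032,.03),(-.03,.022),(.03,.022),(.032,.03),(.055,.03),(.055,0)):
    print(y,zz,proj("side",[D(-.074,y,zz)]).round(1),proj("top",[D(-.08,y,zz)]).round(1))
E
python3 f3.py
```

```text
side blank 135 [ 0.4882  0.0595 -0.0892] 0.181 1415
side blank 150 [ 0.4873  0.0537 -0.1105] 0.041 1190
side blank 165 [ 0.4872  0.0539 -0.1133] 0.037 1180
246 [43, 73, 107, 117, 111, 101, 95, 97, 99, 96, 96, 94, 84, 75, 92, 155, 176, 143, 108, 74, 64, 57, 51, 47, 45, 46, 47, 52, 56, 61, 69, 84, 95, 120, 184, 216, 173, 83, 63, 52, 51, 54, 54, 51, 46, 60]
250 [45, 91, 121, 117, 100, 97, 97, 100, 97, 95, 93, 90, 75, 100, 200, 238, 238, 237, 238, 237, 237, 238, 238, 238, 239, 238, 238, 237, 238, 237, 238, 238, 237, 238, 237, 199, 89, 56, 55, 56, 53, 56, 55, 56, 64, 77]
254 [53, 91, 110, 101, 97, 97, 97, 98, 96, 97, 91, 75, 89, 182, 231, 238, 237, 237, 237, 237, 238, 238, 238, 238, 238, 237, 237, 237, 237, 236, 237, 236, 237, 237, 205, 99, 58, 56, 54, 52, 56, 55, 57, 63, 71, 80]
246 [113, 112, 113, 110, 105, 95, 90, 90, 92, 90, 89, 89, 79, 70, 80, 117, 145, 146, 149, 149, 148, 148, 149, 151, 150, 149, 148, 149, 151, 151, 147, 147, 148, 149, 146, 125, 96, 90, 91, 87, 86, 87, 87, 89, 79, 67]
250 [112, 114, 114, 108, 94, 90, 91, 91, 90, 90, 90, 83, 70, 84, 125, 147, 148, 149, 149, 148, 147,
[... 818 characters left out ...]
82, 84, 84, 82, 81, 82, 81, 102, 115, 115, 114, 113, 113, 113, 113] [106, 105, 105, 106, 105, 106, 108, 108, 110, 111, 112, 111, 104, 88, 89, 90, 90, 101, 104, 91, 83, 113, 137, 138, 138, 136, 135, 135, 136, 135, 138, 139, 139, 136, 130, 109, 88, 89, 90, 90, 89, 87, 81, 81, 79, 82, 81, 84, 81, 78, 83, 82, 100, 113, 112, 111, 111, 111, 112, 110]
pred side col~340 rows; rim outer front/floor front:
-0.055 0.03 [[341.3 225.3]] [[280.6 262. ]]
-0.032 0.03 [[340.9 230.8]] [[272.4 260.4]]
-0.03 0.022 [[340.6 234.1]] [[271.8 260.6]]
0.03 0.022 [[339.5 249.8]] [[250.7 256.4]]
0.032 0.03 [[339.7 247.6]] [[249.8 256. ]]
0.055 0.03 [[339.3 254.1]] [[241.7 254.4]]
0.055 0 [[338.1 264.6]] [[242.5 255.6]]
```

```bash
python3 - <<'E'
from fit import *
z=.0429;
def W(p,x,y,zz):
    c,s=np.cos(p[2]),np.sin(p[2]); return [p[0]+c*x-s*y,p[1]+s*x+c*y,zz]
def edge(p,y,zz,row):
    a,b=proj("top",[W(p,-.055,y,zz),W(p,0,y,zz)]); t=(row-a[1])/(b[1]-a[1]); return a[0]+t*(b[0]-a[0])
for r in (250,254):
    p=(.486,.0526,-.12)
    print(r,[round(edge(p,y,zz,r),2) for y in(.028,-.028) for zz in (z,z+.025)])
    p=(.488,.053,-.12); print(" cav",[round(edge(p,y,zz,r),2) for y,zz in((.032,.03),(.03,.022),(-.03,.022),(-.032,.03))])
print(proj("top",[W((.486,.0526,-.12),-.055,y,zz) for y in(.028,-.028) for zz in (z,z+.025)]))
E
```

```text
250 [np.float64(252.4), np.float64(251.65), np.float64(273.15), np.float64(272.81)]
 cav [np.float64(251.07), np.float64(252.04), np.float64(273.92), np.float64(274.56)]
254 [np.float64(251.56), np.float64(250.81), np.float64(272.35), np.float64(272.01)]
 cav [np.float64(250.23), np.float64(251.2), np.float64(273.13), np.float64(273.76)]
[[250.60325441 258.58187456]
 [250.06048339 257.58010521]
 [270.64956367 262.52297956]
 [270.49130296 261.59525986]]
```

The fault was in my die fit: shadow on the −y side biased it. From the edge profiles the cavity centre is about y = 0.0575, x = 0.488. I'll shift and lower again.

Emit:
apply_moves --targets '[{"delta_pos": [0.16,-0.5,0],"twist": [0,0,0],"gripper": 0.4},{"delta_pos": [0,0,1],"twist": [0,0,0],"gripper": 0.4},{"delta_pos": [0,0,0.2],"twist": [0,0,0],"gripper": 0.4},{"delta_pos": [0,0,0.2],"twist": [0,0,0],"gripper": 0.4},{"delta_pos": [0,0,0.1],"twist": [0,0,0],"gripper": 0.4},{"delta_pos": [0,0,0],"twist": [0,0,0],"gripper": 0.4}]'

```text
time: 8.85
tcp_pos: [0.4876, 0.0573, 0.0506]
tool_rot: [3.136, -0.187, -0.0]
force: [-0.1, -0.3, -4.2]
opening: 0.633
grip_force: 69.1
```

It's inside the cavity with no contact force. Continuing down.

Emit:
apply_moves --targets '[{"delta_pos": [0,0,0.2],"twist": [0,0,0],"gripper": 0.4},{"delta_pos": [0,0,0.2],"twist": [0,0,0],"gripper": 0.4},{"delta_pos": [0,0,0.1],"twist": [0,0,0],"gripper": 0.4},{"delta_pos": [0,0,0],"twist": [0,0,0],"gripper": 0.4}]'

```text
time: 9.25
tcp_pos: [0.4877, 0.0573, 0.046]
tool_rot: [-3.136, 0.187, -0.0]
force: [-1.5, 0.4, -0.8]
opening: 0.634
grip_force: 69.5
```

Seated height reached. I'll release, lift clear, and refine the mallet's pose from its handle alone.

Emit:
apply_moves --targets '[{"delta_pos": [0,0,0],"twist": [0,0,0],"gripper": 0.8},{"delta_pos": [0,0,0],"twist": [0,0,0],"gripper": 0.9},{"delta_pos": [0,0,0],"twist": [0,0,0],"gripper": 0.9},{"delta_pos": [0,0,-1],"twist": [0,0,0],"gripper": 0.9},{"delta_pos": [0,0,-3],"twist": [0,0,0],"gripper": 0.9},{"delta_pos": [0,0,-4],"twist": [0,0,0],"gripper": 0.9},{"delta_pos": [0,0,-4],"twist": [0,0,0],"gripper": 0.9},{"delta_pos": [0,0,-4],"twist": [0,0,0],"gripper": 0.9},{"delta_pos": [0,-4,0],"twist": [0,0,0],"gripper": 0.9},{"delta_pos": [0,-4,0],"twist": [0,0,0],"gripper": 0.9},{"delta_pos": [0,0,0],"twist": [0,0,0],"gripper": 0.9}]'

```text
time: 10.35
tcp_pos: [0.4973, 0.1399, 0.2068]
tool_rot: [-3.135, 0.183, -0.001]
force: [0.7, -0.0, -0.1]
opening: 0.898
grip_force: 0.0
```

```bash
cat > f4.py <<'E'
from fit import *
H=box(-.197,-.027,-.012,.012,.031,.061); K=box(-.027,.027,-.027,.027,0,.084)
I={c:cv2.imread(f"pics/{c}0.png") for c in M}
for v,sm in ((120,12),(140,14)):
    mt=mask(I["top"],(155,232),48,lambda h,s,V:(h>sm)&(V>v)); ms=mask(I["side"],(335,345),60,lambda h,s,V:(h>sm)&(V>v))
    for c,m in (("top",mt),("side",ms)):
        p,f=fit({c:m},[H],[.546,.27,-.955]); print("handle",c,p.round(4),round(f,3),m.sum())
# head-only dark mask in side + full-union in side
ms=mask(I["side"],(295,302),34,lambda h,s,V:(V<95)); p,f=fit({"side":ms},[K],[.546,.27,-.955]); print("head side",p.round(4),round(f,3))
mt=mask(I["top"],(190,214),22,lambda h,s,V:(V<110)); p,f=fit({"top":mt},[K],[.546,.27,-.955]); print("head top",p.round(4),round(f,3),mt.sum())
# blank seated check
z=.022
S5=manip.read_camera("side"); cv2.imwrite("pics/side6.png",S5)
h=cv2.cvtColor(S5,cv2.COLOR_BGR2HSV).astype(int); m=((h[...,1]<70)&(h[...,2]>150)).astype(np.uint8); k=np.zeros_like(m);k[215:262,290:355]=1;m*=k
n,l,s,_=cv2.connectedComponentsWithStats(m); j=1+np.argmax(s[1:,4]); ms=(l==j).astype(float)
B=[box(-.055,.055,-.028,.028,0,.025)]
for z in (.022,.024,.027,.030):
    p,f=fit({"side":ms},[b+[0,0,z] for b in B],[.488,.057,-.12]); print("blank",z,p.round(4),round(f,3))
s=manip.read_state();print(s["tcp_pos"],s["time"])
E
python3 f4.py
```

```text
handle top [ 0.5673  0.3247 -0.76  ] 0.869 5929.0
handle side [ 0.5468  0.2781 -0.8354] 0.767 10325.0
handle top [ 0.5427  0.2658 -0.9843] 0.347 548.0
handle side [ 0.5442  0.2701 -0.9625] 0.168 2012.0
head side [ 0.5469  0.2756 -1.1555] 1.137
head top [ 0.5442  0.2603 -0.8122] 0.421 511.0
blank 0.022 [ 0.4885  0.056  -0.1271] 0.294
blank 0.024 [ 0.4885  0.0584 -0.1287] 0.302
blank 0.027 [ 0.4891  0.0618 -0.1202] 0.313
blank 0.03 [ 0.4897  0.0656 -0.1165] 0.328
[0.4970786  0.13832732 0.20648282] 10.4
```

The blank is seated: the side fit at floor height gives y = 0.056, matching the cavity. Next I'll go to the mallet handle.

Emit:
apply_moves --targets '[{"delta_pos": [-0.1,-3.47,0],"twist": [0,0,0],"gripper": 0.9},{"delta_pos": [-0.1,-3.47,0],"twist": [0,0,0],"gripper": 0.9},{"delta_pos": [-0.1,-3.47,0],"twist": [0,0,0],"gripper": 0.9},{"delta_pos": [-0.1,-3.47,0],"twist": [0,0,0],"gripper": 0.9},{"delta_pos": [-0.1,-3.47,0],"twist": [0,0,0],"gripper": 0.9},{"delta_pos": [0,0,0],"twist": [0,0,8.05],"gripper": 0.9},{"delta_pos": [0,0,0],"twist": [0,0,8.05],"gripper": 0.9},{"delta_pos": [0,0,0],"twist": [0,0,8.05],"gripper": 0.9},{"delta_pos": [0,0,0],"twist": [0,0,8.05],"gripper": 0.9},{"delta_pos": [0,0,0],"twist": [0,0,8.05],"gripper": 0.9},{"delta_pos": [0,0,0],"twist": [0,0,8.05],"gripper": 0.9},{"delta_pos": [0,0,3],"twist": [0,0,0],"gripper": 0.9},{"delta_pos": [0,0,3],"twist": [0,0,0],"gripper": 0.9},{"delta_pos": [0,0,3],"twist": [0,0,0],"gripper": 0.9},{"delta_pos": [0,0,0],"twist": [0,0,0],"gripper": 0.9}]'

```text
time: 11.9
tcp_pos: [0.5187, 0.2938, 0.112]
tool_rot: [-2.801, 1.413, 0.023]
force: [-0.3, -0.8, -0.3]
opening: 0.905
grip_force: 0.0
```

```bash
python3 - <<'E'
from fit import *
from scipy.spatial.transform import Rotation as Ro
s=manip.read_state(); R=Ro.from_rotvec(s["tool_rot"]).as_matrix(); print(s["tcp_pos"].round(4),R.round(3).tolist(),s["joints"].round(2))
I=manip.read_camera("side"); O=I.copy()
p=(.544,.268,-.965)
for V in (box(-.197,-.027,-.012,.012,.031,.061),box(-.027,.027,-.027,.027,0,.084)):
    q=proj("side",place(p,V)).astype(np.float32); cv2.polylines(O,[cv2.convexHull(q).astype(np.int32)],True,(255,0,255),1)
for v in ([0,.038,.0],[0,-.038,.0]): cv2.drawMarker(O,tuple(int(a) for a in proj("side",[s["tcp_pos"]+R@v])[0]),(0,0,255),0,8,1)
a=cv2.resize(O[150:400,240:460],(528,600))
cv2.imwrite("pics/m7.png",a)
E
```

```text
[0.5187 0.2938 0.112 ] [[0.594, -0.804, -0.011], [-0.804, -0.595, 0.01], [-0.015, 0.003, -1.0]] [0.47 0.02 1.77 0.01 1.37 2.97]
```

View pics/m7.png

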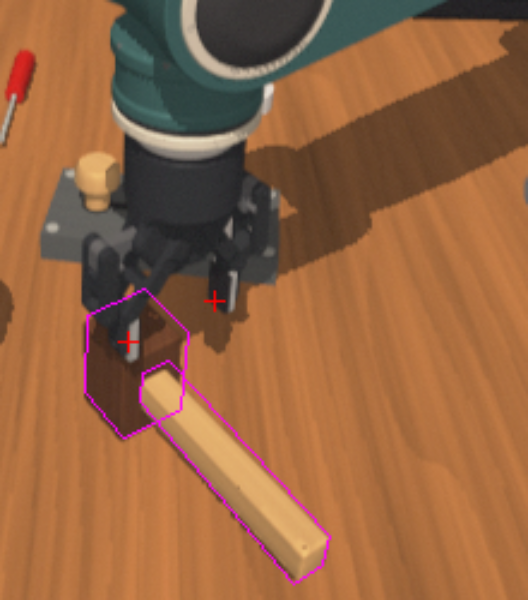

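The mallet outline (head at about px (295,300), handle to (370,380)) matches the fit. However, joint 6 reached its range limit, so I'll turn back half a turn, which gives the same grasp.

Emit:
apply_moves --targets '[{"delta_pos": [0,0,-0.5],"twist": [0,0,-8.5],"gripper": 0.9},{"delta_pos": [0,0,0],"twist": [0,0,-8.5],"gripper": 0.9},{"delta_pos": [0,0,0],"twist": [0,0,-8.5],"gripper": 0.9},{"delta_pos": [0,0,0],"twist": [0,0,-8.5],"gripper": 0.9},{"delta_pos": [0,0,0],"twist": [0,0,-8.5],"gripper": 0.9},{"delta_pos": [0,0,0],"twist": [0,0,-8.5],"gripper": 0.9},{"delta_pos": [0,0,0],"twist": [0,0,-8.5],"gripper": 0.9},{"delta_pos": [0,0,0],"twist": [0,0,-8.5],"gripper": 0.9},{"delta_pos": [0,0,0],"twist": [0,0,-8.5],"gripper": 0.9},{"delta_pos": [0,0,0],"twist": [0,0,-8.5],"gripper": 0.9},{"delta_pos": [0,0,0],"twist": [0,0,-8.5],"gripper": 0.9},{"delta_pos": [0,0,0],"twist": [0,0,-8.5],"gripper": 0.9},{"delta_pos": [0,0,0],"twist": [0,0,-8.5],"gripper": 0.9},{"delta_pos": [0,0,0],"twist": [0,0,-8.5],"gripper": 0.9},{"delta_pos": [0,0,0],"twist": [0,0,-8.5],"gripper": 0.9},{"delta_pos": [0,0,0],"twist": [0,0,-8.5],"gripper": 0.9},{"delta_pos": [0,0,0],"twist": [0,0,-8.5],"gripper": 0.9},{"delta_pos": [0,0,0],"twist": [0,0,-8.5],"gripper": 0.9},{"delta_pos": [0,0,0],"twist": [0,0,-8.5],"gripper": 0.9},{"delta_pos": [0,0,0],"twist": [0,0,-8.5],"gripper": 0.9}]'

```text
time: 13.95
tcp_pos: [0.5209, 0.2953, 0.1234]
tool_rot: [-1.639, -2.667, -0.016]
force: [-0.1, -0.2, -0.4]
opening: 0.903
grip_force: 0.0
```

```bash
cat > goto.py <<'E'
import sys,numpy as np
from rig import manip
from scipy.spatial.transform import Rotation as Ro
# target x y z, tool-x yaw
s=manip.read_state(); R=Ro.from_rotvec(s["tool_rot"]); t=s["tcp_pos"]
x,y,z,a=map(float,sys.argv[1:])
G=Ro.from_matrix(np.array([[np.cos(a),np.sin(a),0],[np.sin(a),-np.cos(a),0],[0,0,-1]]))
print("tcp",t.round(4),"j",s["joints"].round(2),"t",s["time"],"F",s["force"].round(1),"T",s["wrist_torque"].round(2))
print("delta tool cm",(R.inv().apply(np.array([x,y,z])-t)*100).round(2),"twist deg",np.degrees((R.inv()*G).as_rotvec()).round(2))
E
python3 goto.py .5127 .3132 .112 2.177
```

```text
tcp [0.5209 0.2953 0.1234] j [ 0.47  0.01  1.75  0.01  1.38 -0.01] t 13.95 F [-0.1 -0.2 -0.4] T [0.01 0.02 0.  ]
delta tool cm [1.95 0.07 1.17] twist deg [ 0.23 -0.82 -7.87]
```

Emit:
apply_moves --targets '[{"delta_pos": [1.95,0.07,0],"twist": [0,0,0],"gripper": 0.7},{"delta_pos": [0,0,0],"twist": [0.2,-0.8,-7.9],"gripper": 0.7},{"delta_pos": [0,0,0],"twist": [0,0,0],"gripper": 0.7},{"delta_pos": [0,0,2],"twist": [0,0,0],"gripper": 0.7},{"delta_pos": [0,0,2],"twist": [0,0,0],"gripper": 0.7},{"delta_pos": [0,0,0],"twist": [0,0,0],"gripper": 0.7}]'

```text
time: 14.55
tcp_pos: [0.5114, 0.3123, 0.0798]
tool_rot: [-1.468, -2.774, 0.005]
force: [-0.5, -1.2, 1.4]
opening: 0.705
grip_force: 0.0
```

```bash
python3 goto.py .5127 .3132 .041 2.177
```

```text
tcp [0.5114 0.3123 0.0798] j [ 0.51  0.05  1.79  0.    1.31 -0.09] t 14.55 F [-0.5 -1.2  1.4] T [-0.03  0.02  0.07]
delta tool cm [-0.    0.17  3.88] twist deg [-0.26 -0.07 -0.53]
```

Emit:
apply_moves --targets '[{"delta_pos": [0,0.15,1.5],"twist": [-0.2,0,-0.5],"gripper": 0.7},{"delta_pos": [0,0,1.5],"twist": [0,0,0],"gripper": 0.7},{"delta_pos": [0,0,0.9],"twist": [0,0,0],"gripper": 0.7},{"delta_pos": [0,0,0],"twist": [0,0,0],"gripper": 0.7},{"delta_pos": [0,0,0],"twist": [0,0,0],"gripper": 0.1},{"delta_pos": [0,0,0],"twist": [0,0,0],"gripper": 0.1},{"delta_pos": [0,0,0],"twist": [0,0,0],"gripper": 0.1},{"delta_pos": [0,0,0],"twist": [0,0,0],"gripper": 0.1},{"delta_pos": [0,0,0],"twist": [0,0,0],"gripper": 0.1},{"delta_pos": [0,0,0],"twist": [0,0,0],"gripper": 0.1},{"delta_pos": [0,0,0],"twist": [0,0,0],"gripper": 0.1}]' --squeeze 100

```text
time: 15.65
tcp_pos: [0.5135, 0.3142, 0.0428]
tool_rot: [1.452, 2.785, 0.004]
force: [0.7, 0.4, 6.2]
opening: 0.264
grip_force: 96.3
```

```bash
python3 goto.py .5127 .3132 .041 2.177
```

```text
tcp [0.5135 0.3142 0.0428] j [ 0.51  0.09  1.81  0.    1.24 -0.1 ] t 15.65 F [0.7 0.4 6.2] T [-0.07 -0.1  -0.01]
delta tool cm [-0.03 -0.13  0.18] twist deg [ 0.16 -0.04  0.19]
```

The handle is gripped, with the striking face 42.8 mm below the TCP. I'll lift it and carry the head over the peg at about (0.582, 0.046).

Emit:
apply_moves --targets '[{"delta_pos": [0,0,-1],"twist": [0,0,0],"gripper": 0.1},{"delta_pos": [0,0,-2],"twist": [0,0,0],"gripper": 0.1},{"delta_pos": [0,0,-3],"twist": [0,0,0],"gripper": 0.1},{"delta_pos": [0,0,-3],"twist": [0,0,0],"gripper": 0.1},{"delta_pos": [0,0,-3],"twist": [0,0,0],"gripper": 0.1},{"delta_pos": [0,0,-1],"twist": [0,0,0],"gripper": 0.1},{"delta_pos": [-2.54,-1.22,0],"twist": [0,0,0],"gripper": 0.1},{"delta_pos": [-2.54,-1.22,0],"twist": [0,0,0],"gripper": 0.1},{"delta_pos": [-2.54,-1.22,0],"twist": [0,0,0],"gripper": 0.1},{"delta_pos": [-2.54,-1.22,0],"twist": [0,0,0],"gripper": 0.1},{"delta_pos": [-2.54,-1.22,0],"twist": [0,0,0],"gripper": 0.1},{"delta_pos": [-2.54,-1.22,0],"twist": [0,0,0],"gripper": 0.1},{"delta_pos": [-2.54,-1.22,0],"twist": [0,0,0],"gripper": 0.1},{"delta_pos": [-2.54,-1.22,0],"twist": [0,0,0],"gripper": 0.1},{"delta_pos": [0,0,0],"twist": [0,0,0],"gripper": 0.1},{"delta_pos": [0,0,0],"twist": [0,0,0],"gripper": 0.1}]'

```text
time: 17.25
tcp_pos: [0.5489, 0.0909, 0.1706]
tool_rot: [-1.454, -2.783, -0.001]
force: [-0.4, 0.9, -4.7]
opening: 0.268
grip_force: 97.9
```

```bash
python3 goto.py .550 .0914 .13 2.177; cat > f5.py <<'E'
from fit import *
from scipy.spatial.transform import Rotation as Ro
# side-view check of peg and mallet head columns/rows
s=manip.read_state(); t=s["tcp_pos"]; zf=t[2]-.0428
a=2.178; h=t[:2]-.0554*np.array([np.cos(a),np.sin(a)])
I=manip.read_camera("side"); cv2.imwrite("pics/side8.png",I)
K=[box(-.027,.027,-.027,.027,0,.084)+[0,0,zf]]
print("head pred",h.round(4),"face z",zf)
m=mask(I,proj("side",[[*h,zf+.04]])[0],34,lambda H,S,V:(V<100)&(H<14)&(S>90))
p,f=fit({"side":m},K,[*h,-.965]); print("head fit",p.round(4),round(f,3),m.sum())
for z in (.0,): print(manip.look_for("side","peg")[:1],manip.look_for("side","mallet")[:1],manip.look_for("side","blank_oblong")[:2],proj("side",[[.582,.046,.07],[*h,zf+.04],[.4877,.0573,.047]]).round(1).tolist())
E
python3 f5.py
```

```text
tcp [0.5489 0.0909 0.1706] j [ 0.12 -0.11  1.79  0.    1.46 -0.49] t 17.25 F [-0.4  0.9 -4.7] T [0.2  0.11 0.  ]
delta tool cm [-0.03  0.12  4.06] twist deg [ 0.   -0.1   0.11]
head pred [0.5806 0.0454] face z 0.1277912394659174
head fit [ 0.5883  0.0528 -1.5081] 1.368 527.0
[{'location': [280.1, 224.3], 'confidence': 0.71}] [{'location': [304.3, 201.4], 'confidence': 0.8}] [{'location': [320.7, 238.6], 'confidence': 0.93}] [[281.3, 219.6], [282.4, 182.0], [322.3, 232.1]]
```

The head is centred over the peg to within a few mm. Descend, then press in steps.

Emit:
apply_moves --targets '[{"delta_pos": [-0.1,0.2,2],"twist": [0,0,0],"gripper": 0.1},{"delta_pos": [0,0,2],"twist": [0,0,0],"gripper": 0.1},{"delta_pos": [0,0,0.8],"twist": [0,0,0],"gripper": 0.1},{"delta_pos": [0,0,0.5],"twist": [0,0,0],"gripper": 0.1},{"delta_pos": [0,0,0.5],"twist": [0,0,0],"gripper": 0.1},{"delta_pos": [0,0,0.5],"twist": [0,0,0],"gripper": 0.1}]' --squeeze 120

```text
time: 18.05
tcp_pos: [0.5519, 0.092, 0.1094]
tool_rot: [1.452, 2.785, 0.004]
force: [-3.7, 2.6, 2.7]
opening: 0.265
grip_force: 116.8
```

Emit:
apply_moves --targets '[{"delta_pos": [0,0,0.4],"twist": [0,0,0],"gripper": 0.1},{"delta_pos": [0,0,0.4],"twist": [0,0,0],"gripper": 0.1},{"delta_pos": [0,0,0.4],"twist": [0,0,0],"gripper": 0.1},{"delta_pos": [0,0,0],"twist": [0,0,0],"gripper": 0.1}]'

```text
time: 18.45
tcp_pos: [0.5516, 0.0916, 0.096]
tool_rot: [-1.452, -2.786, -0.002]
force: [-0.0, 0.6, -2.7]
opening: 0.269
grip_force: 116.7
```

Emit:
apply_moves --targets '[{"delta_pos": [0,0,0.2],"twist": [0,0,0],"gripper": 0.1},{"delta_pos": [0,0,0.2],"twist": [0,0,0],"gripper": 0.1},{"delta_pos": [0,0,0],"twist": [0,0,0],"gripper": 0.1}]'

```text
time: 18.75
tcp_pos: [0.5523, 0.0919, 0.0943]
tool_rot: [1.452, 2.784, 0.005]
force: [-4.4, 4.0, 16.6]
opening: 0.264
grip_force: 121.3
```

Emit:
apply_moves --targets '[{"delta_pos": [0,0,0.15],"twist": [0,0,0],"gripper": 0.1},{"delta_pos": [0,0,0],"twist": [0,0,0],"gripper": 0.1}]'

```text
time: 18.95
tcp_pos: [0.5518, 0.0917, 0.0914]
tool_rot: [1.452, 2.785, 0.003]
force: [3.7, 6.2, 3.4]
opening: 0.263
grip_force: 140.5
```

Emit:
apply_moves --targets '[{"delta_pos": [0,0,-0.5],"twist": [0,0,0],"gripper": 0.1},{"delta_pos": [0,0,-2],"twist": [0,0,0],"gripper": 0.1},{"delta_pos": [0,0,-3],"twist": [0,0,0],"gripper": 0.1},{"delta_pos": [0,0,-3],"twist": [0,0,0],"gripper": 0.1},{"delta_pos": [2.54,1.22,0],"twist": [0,0,0],"gripper": 0.1},{"delta_pos": [2.54,1.22,0],"twist": [0,0,0],"gripper": 0.1},{"delta_pos": [2.54,1.22,0],"twist": [0,0,0],"gripper": 0.1},{"delta_pos": [2.54,1.22,0],"twist": [0,0,0],"gripper": 0.1},{"delta_pos": [2.54,1.22,0],"twist": [0,0,0],"gripper": 0.1},{"delta_pos": [2.54,1.22,0],"twist": [0,0,0],"gripper": 0.1},{"delta_pos": [2.54,1.22,0],"twist": [0,0,0],"gripper": 0.1},{"delta_pos": [2.54,1.22,0],"twist": [0,0,0],"gripper": 0.1},{"delta_pos": [0,0,0],"twist": [0,0,0],"gripper": 0.1}]'

```text
time: 20.25
tcp_pos: [0.5144, 0.3164, 0.1758]
tool_rot: [-1.449, -2.786, -0.001]
force: [0.3, -0.6, -4.7]
opening: 0.262
grip_force: 138.3
```

```bash
python3 goto.py .5135 .3142 .0428 2.177; cat > f6.py <<'E'
from fit import *
J=cv2.imread("pics/side0.png"); I=manip.read_camera("side"); cv2.imwrite("pics/side9.png",I)
def rows(im):
    h=cv2.cvtColor(im,cv2.COLOR_BGR2HSV).astype(int)[:,280]; return [(r,*map(int,h[r])) for r in range(205,252)]
def headrows(im):
    g=im[200:255,276:285].astype(int); w=((g[...,2]>150)&(g[...,2]-g[...,0]>60)).mean(1); return [(200+i,round(float(x),1)) for i,x in enumerate(w)]
print(headrows(J)); print(headrows(I))
x,y=.584,.05
for d in (0,.006,.03): print(d,proj("side",[[x,y,.082-d],[x,y,.061-d],[x,y,.03]]).round(1).tolist())
print(manip.look_for("side","peg")[:1],manip.look_for("side","blank_oblong")[:1])
E
python3 f6.py
```

```text
tcp [0.5144 0.3164 0.1758] j [ 0.51 -0.01  1.69  0.    1.47 -0.1 ] t 20.25 F [ 0.3 -0.6 -4.7] T [0.11 0.08 0.02]
delta tool cm [-0.15 -0.2  13.3 ] twist deg [ 0.02 -0.08  0.31]
[(200, 1.0), (201, 1.0), (202, 1.0), (203, 1.0), (204, 1.0), (205, 1.0), (206, 1.0), (207, 1.0), (208, 1.0), (209, 1.0), (210, 1.0), (211, 1.0), (212, 1.0), (213, 1.0), (214, 1.0), (215, 1.0), (216, 1.0), (217, 1.0), (218, 1.0), (219, 1.0), (220, 1.0), (221, 1.0), (222, 1.0), (223, 1.0), (224, 1.0), (225, 1.0), (226, 1.0), (227, 1.0), (228, 1.0), (229, 1.0), (230, 1.0), (231, 0.3), (232, 0.0), (233, 0.7), (234, 0.9), (235, 0.9), (236, 0.8), (237, 0.2), (238, 0.0), (239, 0.0), (240, 0.0), (241, 0.0), (242, 0.0), (243, 0.0), (244, 0.0), (245, 0.0), (246, 0.0), (247, 0.0), (248, 0.0), (249, 0.0), (250, 0.0), (251, 0.0), (252, 0.0), (253, 0.0), (254, 0.0)]
[(200, 1.0), (201, 1.0), (202, 1.0), (203, 1.0), (204, 1.0), (205, 1.0), (206, 1.0), (207, 1.0), (208, 1.0), (209, 1.0), (210, 1.0), (211, 1.0), (212, 1.0), (213, 1.0), (214, 1.0), (215, 1.0), (216, 1.0), (217, 1.0), (218, 1.0), (219, 0.8), (220, 0.4), (221, 0.0), (222, 0.0), (223, 0.0), (224, 0.0), (225, 0.0), (226, 0.0), (227, 0.0), (228, 0.0), (229, 0.0), (230, 0.0), (231, 0.0), (232, 0.0), (233, 0.0), (234, 0.0), (235, 0.0), (236, 0.0), (237, 0.0), (238, 0.0), (239, 0.0), (240, 0.0), (241, 0.0), (242, 0.0), (243, 0.0), (244, 0.0), (245, 0.0), (246, 0.0), (247, 0.0), (248, 0.0), (249, 0.0), (250, 0.0), (251, 0.0), (252, 0.0), (253, 0.0), (254, 0.0)]
0 [[280.4, 216.2], [280.3, 223.8], [280.2, 234.7]]
0.006 [[280.4, 218.4], [280.3, 226.0], [280.2, 234.7]]
0.03 [[280.3, 227.0], [280.2, 234.4], [280.2, 234.7]]
[{'location': [218.3, 280.8], 'confidence': 0.65}] [{'location': [340.4, 247.7], 'confidence': 0.41}]
```

In the last press the force dropped while the tool sank, so the handle probably pitched a little in the grip. I'll lower the mallet near its original spot, where the side camera can see the peg, and check before letting go.

Emit:
apply_moves --targets '[{"delta_pos": [-0.15,-0.2,3],"twist": [0,0,0],"gripper": 0.1},{"delta_pos": [0,0,3],"twist": [0,0,0],"gripper": 0.1},{"delta_pos": [0,0,3],"twist": [0,0,0],"gripper": 0.1},{"delta_pos": [0,0,2.5],"twist": [0,0,0],"gripper": 0.1},{"delta_pos": [0,0,0],"twist": [0,0,0],"gripper": 0.1}]'

```text
time: 20.9
tcp_pos: [0.5131, 0.31, 0.0577]
tool_rot: [-1.453, -2.782, 0.005]
force: [-0.6, -0.9, -4.4]
opening: 0.265
grip_force: 138.0
```

```bash
python3 goto.py .5135 .3142 .0428 2.177; cat > f7.py <<'E'
from fit import *
I=manip.read_camera("side"); cv2.imwrite("pics/side10.png",I); J=cv2.imread("pics/side0.png")
def pm(im):
    h=cv2.cvtColor(im,cv2.COLOR_BGR2HSV).astype(int); g=im.astype(int); return h
for n,im in(("up",J),("now",I)):
    for c in (274,280,286): print(n,c,[f"{r}:"+",".join(map(str,im[r,c])) for r in range(206,246,1)][::2])
print(manip.look_for("side","peg")[:2],manip.look_for("side","mallet")[:2],manip.look_for("side","blank_oblong")[:2])
E
python3 f7.py
```

```text
tcp [0.5131 0.31   0.0577] j [ 0.5   0.07  1.8   0.    1.27 -0.11] t 20.9 F [-0.6 -0.9 -4.4] T [ 0.13  0.16 -0.01]
delta tool cm [0.32 0.28 1.49] twist deg [-0.26 -0.07  0.12]
up 274 ['206:59,104,165', '208:60,104,165', '210:60,106,168', '212:64,108,171', '214:69,117,178', '216:103,164,217', '218:101,163,217', '220:101,160,213', '222:93,148,197', '224:86,139,184', '226:84,133,178', '228:85,132,176', '230:56,69,79', '232:52,55,58', '234:56,59,63', '236:71,74,76', '238:86,92,94', '240:86,93,94', '242:86,92,94', '244:86,90,92']
up 280 ['206:61,107,168', '208:61,108,171', '210:64,111,175', '212:65,113,176', '214:102,161,215', '216:102,162,216', '218:108,165,219', '220:102,165,218', '222:110,173,225', '224:107,171,223', '226:98,158,211', '228:97,153,205', '230:89,139,184', '232:65,101,136', '234:91,142,191', '236:89,142,190', '238:66,73,81', '240:88,90,94', '242:86,92,95', '244:88,92,95']
up 286 ['206:59,107,167', '208:61,106,168', '210:65,110,172', '212:63,110,174', '214:69,121,182', '216:102,163,218', '218:102,159,214', '220:102,165,218', '222:101,158,212', '224:92,147,198', '226:88,138
[... 718 characters left out ...]
176,226', '228:111,176,226', '230:108,173,225', '232:121,191,237', '234:111,177,228', '236:105,167,219', '238:100,159,214', '240:94,120,147', '242:93,100,102', '244:95,100,103']
now 286 ['206:64,113,178', '208:69,117,181', '210:65,115,180', '212:66,115,183', '214:68,119,186', '216:68,118,186', '218:70,120,187', '220:69,119,186', '222:89,100,112', '224:102,144,184', '226:112,177,227', '228:110,173,223', '230:110,173,224', '232:101,161,215', '234:97,153,204', '236:91,143,191', '238:90,128,163', '240:94,99,100', '242:91,97,99', '244:75,80,82']
[{'location': [279.7, 233.5], 'confidence': 0.6}] [{'location': [335.1, 332.2], 'confidence': 0.97}, {'location': [277.3, 233.7], 'confidence': 0.25}] []
```

```bash
python3 - <<'E'
from fit import *
yaw=-.12; c,s=np.cos(yaw),np.sin(yaw); o=np.array([.4877,.0573])+.03*np.array([c,s])
def D(x,y,z): return [o[0]+c*x-s*y,o[1]+s*x+c*y,z]
J=cv2.imread("pics/side0.png").astype(float).mean(2); I=cv2.imread("pics/side10.png").astype(float).mean(2)
print("die pred col340 back,front-top,bottom",[proj("side",[D(-.076,y,z)])[0].round(1).tolist() for y,z in((-.055,.03),(.055,.03),(.055,0))])
for d in (0,.003,.006,.024,.027,.03):
    t=proj("side",[D(.065,-.018,.082-d)])[0]; t2=proj("side",[D(.065,-.022,.078-d)])[0]; b=proj("side",[D(.065,.022,.061-d)])[0]; print(d,t.round(1),t2.round(1),b.round(1))
print("die near peg col: back edge pred",proj("side",[D(.065,-.055,.03),D(.065,.055,.03),D(.065,.055,0)]).round(1).tolist())
for n,im in(("up",J),("now",I)): print(n,[int(v) for v in im[205:265,262]],[int(v) for v in im[240:275,280]])
E
```

```text
die pred col340 back,front-top,bottom [[342.8, 226.4], [340.9, 255.5], [339.7, 266.0]]
0 [282.6 210.9] [282.9 211.4] [279.6 228.4]
0.003 [282.6 212. ] [282.9 212.5] [279.6 229.5]
0.006 [282.6 213.1] [282.9 213.6] [279.6 230.5]
0.024 [282.5 219.5] [282.8 220. ] [279.6 236.9]
0.027 [282.5 220.6] [282.8 221. ] [279.6 238. ]
0.03 [282.5 221.6] [282.8 222.1] [279.6 239. ]
die near peg col: back edge pred [[284.9, 220.5], [277.0, 248.3], [277.0, 258.7]]
up [114, 115, 115, 113, 113, 112, 112, 112, 115, 114, 113, 115, 115, 115, 115, 115, 116, 113, 112, 114, 112, 112, 112, 112, 107, 104, 98, 93, 89, 88, 89, 89, 90, 89, 88, 89, 90, 107, 143, 164, 160, 133, 92, 84, 82, 82, 82, 83, 82, 80, 80, 80, 82, 97, 109, 108, 109, 107, 108, 108] [90, 91, 91, 91, 91, 90, 90, 91, 90, 87, 87, 84, 82, 82, 82, 81, 79, 81, 80, 82, 101, 114, 112, 112, 111, 110, 112, 111, 112, 112, 111, 112, 112, 108, 110]
now [124, 123, 122, 121, 119, 119, 120, 120, 121, 121, 121, 122, 124, 123, 123, 124, 123, 122, 121, 120, 119, 120, 120, 119, 115, 110, 106, 99, 97, 94, 97, 94, 95, 97, 93, 95, 97, 115, 153, 173, 171, 143, 103, 89, 87, 88, 88, 86, 87, 85, 87, 86, 89, 104, 115, 114, 114, 115, 114, 115] [120, 97, 98, 97, 99, 96, 97, 98, 96, 96, 92, 88, 86, 85, 88, 86, 87, 87, 90, 87, 107, 121, 119, 119, 119, 119, 117, 118, 119, 115, 117, 117, 101, 78, 72]
```

The peg head now spans rows 222.7–240.2, which matches the model at full travel, and pressing met a hard stop at 21 N. So the peg is fully down. Now I'll set the mallet down.

Emit:
apply_moves --targets '[{"delta_pos": [0.3,0.28,0.5],"twist": [0,0,0],"gripper": 0.1},{"delta_pos": [0,0,0.4],"twist": [0,0,0],"gripper": 0.1},{"delta_pos": [0,0,0.3],"twist": [0,0,0],"gripper": 0.1},{"delta_pos": [0,0,0],"twist": [0,0,0],"gripper": 0.1}]'

```text
time: 21.5
tcp_pos: [0.5148, 0.3159, 0.0488]
tool_rot: [-1.452, -2.785, -0.001]
force: [-0.6, 0.1, -4.5]
opening: 0.259
grip_force: 138.2
```

Emit:
apply_moves --targets '[{"delta_pos": [0,0,0.2],"twist": [0,0,0],"gripper": 0.1},{"delta_pos": [0,0,0.2],"twist": [0,0,0],"gripper": 0.1},{"delta_pos": [0,0,0],"twist": [0,0,0],"gripper": 0.1}]'

```text
time: 21.8
tcp_pos: [0.515, 0.3159, 0.045]
tool_rot: [-1.452, -2.785, -0.002]
force: [-0.0, 0.1, -3.5]
opening: 0.257
grip_force: 138.2
```

Emit:
apply_moves --targets '[{"delta_pos": [0,0,0.1],"twist": [0,0,0],"gripper": 0.1},{"delta_pos": [0,0,0.1],"twist": [0,0,0],"gripper": 0.1},{"delta_pos": [0,0,0],"twist": [0,0,0],"gripper": 0.1}]'

```text
time: 22.1
tcp_pos: [0.5151, 0.3159, 0.0432]
tool_rot: [-1.453, -2.785, -0.002]
force: [-0.6, -0.2, -3.4]
opening: 0.263
grip_force: 138.2
```

Emit:
apply_moves --targets '[{"delta_pos": [0,0,0.1],"twist": [0,0,0],"gripper": 0.1},{"delta_pos": [0,0,0],"twist": [0,0,0],"gripper": 0.1},{"delta_pos": [0,0,0],"twist": [0,0,0],"gripper": 0.1},{"delta_pos": [0,0,0],"twist": [0,0,0],"gripper": 0.3},{"delta_pos": [0,0,0],"twist": [0,0,0],"gripper": 0.4},{"delta_pos": [0,0,0],"twist": [0,0,0],"gripper": 0.6},{"delta_pos": [0,0,0],"twist": [0,0,0],"gripper": 0.7},{"delta_pos": [0,0,0],"twist": [0,0,0],"gripper": 0.7},{"delta_pos": [0,0,-1],"twist": [0,0,0],"gripper": 0.7},{"delta_pos": [0,0,-2],"twist": [0,0,0],"gripper": 0.7},{"delta_pos": [0,0,-3],"twist": [0,0,0],"gripper": 0.7},{"delta_pos": [0,0,-4],"twist": [0,0,0],"gripper": 0.7},{"delta_pos": [0,0,-4],"twist": [0,0,0],"gripper": 0.7},{"delta_pos": [4,0,-2],"twist": [0,0,0],"gripper": 0.7},{"delta_pos": [4,0,0],"twist": [0,0,0],"gripper": 0.7},{"delta_pos": [0,0,0],"twist": [0,0,0],"gripper": 0.7}]' --squeeze 20

```text
time: 23.7
tcp_pos: [0.4673, 0.3841, 0.2042]
tool_rot: [-1.449, -2.788, -0.006]
force: [-0.3, -0.6, -0.5]
opening: 0.699
grip_force: 0.0
```

```bash
python3 - <<'E'
from fit import *
s=manip.read_state();print(s["tcp_pos"],s["time"],s["force"])
I=manip.read_camera("side");cv2.imwrite("pics/side11.png",I)
for n in ("peg","mallet","blank_oblong","die"): print(n,manip.look_for("side",n)[:1])
H=box(-.197,-.027,-.012,.012,.031,.061);K=box(-.027,.027,-.027,.027,0,.084)
h=lambda im,b:mask(im,b,60,lambda h,s,V:(h>14)&(V>140))
J=cv2.imread("pics/side0.png")
for n,im in(("start",J),("now",I)):
    m=h(im,(335,345)); p,f=fit({"side":m},[H],[.545,.27,-.965]); print(n,p.round(4),round(f,3),m.sum())
    g=cv2.cvtColor(im,cv2.COLOR_BGR2HSV).astype(int); m=((g[...,1]<70)&(g[...,2]>150)).astype(np.uint8);k=np.zeros_like(m);k[222:262,290:355]=1;m*=k
    if n=="now":
        q,l,st,_=cv2.connectedComponentsWithStats(m); ms=(l==1+np.argmax(st[1:,4])).astype(float)
        print("blank",fit({"side":ms},[box(-.055,.055,-.028,.028,.022,.047)],[.488,.057,-.12]))
    print(n,[int(v) for v in im[213:245,280].mean(1)])
E
```

```text
[0.46729575 0.38410809 0.20424139] 23.7 [-0.29710438 -0.63629362 -0.48629316]
peg [{'location': [278.6, 231.4], 'confidence': 0.68}]
mallet [{'location': [310.5, 324.0], 'confidence': 0.96}]
blank_oblong [{'location': [310.0, 234.3], 'confidence': 0.83}]
die [{'location': [282.9, 245.6], 'confidence': 0.64}]
start [ 0.5444  0.2697 -0.9619] 0.168 2012.0
start [140, 159, 158, 160, 161, 164, 161, 161, 162, 169, 172, 167, 159, 155, 152, 151, 147, 137, 115, 100, 125, 141, 141, 140, 114, 73, 85, 90, 91, 91, 91, 91]
now [ 0.5431  0.2713 -0.9913] 0.156 2029.0
blank (array([ 0.53147958,  0.05134807, -0.09924155]), np.float64(1.6584837213573955))
now [129, 127, 126, 129, 128, 126, 126, 122, 113, 121, 154, 169, 171, 170, 173, 173, 172, 172, 179, 184, 180, 174, 167, 167, 164, 161, 148, 120, 99, 100, 99, 100]
```

The mallet is standing near its original spot. The arm hides part of the blank, so I'll move aside and check it once more.

Emit:
apply_moves --targets '[{"delta_pos": [3,0,-4],"twist": [0,0,0],"gripper": 0.7},{"delta_pos": [3,0,-4],"twist": [0,0,0],"gripper": 0.7},{"delta_pos": [4,0,-2],"twist": [0,0,0],"gripper": 0.7},{"delta_pos": [4,0,0],"twist": [0,0,0],"gripper": 0.7},{"delta_pos": [4,0,0],"twist": [0,0,0],"gripper": 0.7},{"delta_pos": [0,0,0],"twist": [0,0,0],"gripper": 0.7}]'

```text
time: 24.55
tcp_pos: [0.3644, 0.531, 0.302]
tool_rot: [-1.449, -2.786, -0.001]
force: [-0.1, -1.1, 0.2]
opening: 0.701
grip_force: 0.0
```

```bash
python3 - <<'E'
from fit import *
T=manip.read_camera("top");I=manip.read_camera("side");cv2.imwrite("pics/top12.png",T);cv2.imwrite("pics/side12.png",I)
for c,im,sd,r in(("top",T,(264,240),30),("side",I,(322,238),36)):
    m=mask(im,sd,r,lambda h,s,V:(s<70)&(V>160)); 
    for z in(.022,.03): p,f=fit({c:m},[box(-.055,.055,-.028,.028,.008,.025)+[0,0,z]],[.488,.057,-.12]); print(c,z,p.round(4),round(f,3),m.sum())
s=manip.read_state();print(s["tcp_pos"],s["time"])
E
```

```text
top 0.022 [ 0.4877  0.0532 -0.1301] 0.04 831.0
top 0.03 [ 0.4867  0.0529 -0.1231] 0.045 831.0
side 0.022 [ 0.487   0.0661 -0.1061] 0.069 1073.0
side 0.03 [ 0.4885  0.0758 -0.1139] 0.073 1073.0
[0.36634051 0.52865689 0.30216816] 24.65
```

```bash
python3 -c "
from rig import manip
print(manip.job_done())"
```

```text
the job is handed in; nothing more can be done
None
```

I handed the job in at about 25 s on the robot's clock: the oblong blank is in the die's cavity, the peg was driven down with the mallet, and the mallet is back standing near its original spot, clear of the die; the camera fits and force readings support this, but the two cameras disagree by about 1 cm on the blank's position, and no score came back.

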